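# Cock the guarded marking stamp with the hooked rod and fire it

## Task

The striker of the tag-marking stamp sits under its clear guard, out of the hand's reach: take the hooked rod from its stand, reach in under the guard, hook the striker's upright pin and draw it back towards the front until the sear catches and holds it without the rod, without straining it against its stop and keeping the gripper itself off the striker. Then press the round trigger pad so that the stamp fires fully home, and leave the rod hanging upright in the slot of its stand as it was (before or after firing), with everything else on the bench left in place.

Things in the scene. Friction and masses are not known exactly. Their poses are not given: they have to be found in the camera images.
- stamp: Marking stamp, fixed: grey base plate 250 x 130 x 12 mm. Origin under its centre on the bench; x points away from its front (the striker is drawn along -x), y left, z up. The 26 mm wide striker bar (top 60 mm up) slides at y = 0 between aluminium cheeks (outer faces y = +-23, top 55 mm up) and hits a tag on the steel anvil at x = 95 to 121 mm, top 72 mm up.
- roof_edge (a point): Middle of the front lower edge of the stamp's clear guard roof, 135 mm above the bench. The roof is 6 mm thick and reaches from here 142 mm along the stamp's +x and 61 mm to each side. It stands on two posts at its back only (x = 102 to 114, y = +-52 mm of the stamp): front and sides are open.
- pin (a point): Point on the axis of the striker's upright steel pin, 78 mm above the bench. Pin 10 mm in diameter, standing from 60 to 96 mm above the bench; with the striker home it is at x = 0, y = 0 of the stamp, 20 mm in from the roof's front edge. It moves with the striker and is what the rod's foot pulls on, from behind.
- striker (a joint): How far the striker is drawn back, m: 0 = fully home; the sear catches at 0.036; hard stop at 0.042. A spring pulls it home with 1.5 N at 0 rising to about 4 N; the sear's ramp adds about 2 N near the end. Drawn past 0.036 and let go it stays at about 0.036 until the trigger is pressed. Over 25 N on it is too much.
- trigger_top (a point): Centre of the top of the round steel trigger pad (30 mm in diameter), 62 mm above the bench when up, at x = -60, y = +45 mm of the stamp, in front of the roof.
- trigger (a joint): How far the trigger pad is pressed straight down, m: 0 = up, 0.009 = fully down on its stop; the sear lets go at about 0.006. It takes 2 to 5 N and springs back up.
- rod_grip (a point): Centre of the hooked rod's square black handle, 16 x 16 mm, 56 mm long along the rod's z. Axes are the rod's: z along the rod, up as it hangs; y the way its foot points. Under the handle a steel collar 30 mm in diameter, 6 mm thick, its underside 34 mm below this point. The rod weighs about 120 g.
- rod_foot (a point): Lower end of the rod's axis, 140 mm from the handle's centre along the rod's -z. The straight round steel shank (8 mm in diameter) comes down to here; from here the foot, 8 mm in diameter, turns off at a right angle along the rod's +y, its round tip 30 mm away.
- slot (a point): The rod's seat in its fixed stand: where its axis crosses the top of the slotted plate, 125 mm above the bench; the collar rests on the plate. Plate 6 mm thick, 52 mm wide; slot 20 mm wide in y, open to the stand's -x (tines end 14 mm from here), closed 12 mm to +x. Post 32 mm to +x; foot plate 10 mm thick, 33 mm to -x, 45 mm to each side.
- tube_rack: Bystander, loose: white tube rack with capped tubes, 90 x 150 mm, 86 mm high. Origin at the centre of its underside.
- tip_box: Bystander, loose: blue pipette-tip box with clear lid, 87 x 122 x 67 mm. Origin at the centre of its underside.
- reagent: Bystander, loose: white bottle, 60 mm wide, 150 mm high. Origin at the centre of its underside.
- specimen_jar: Bystander, loose: small jar, 56 mm wide, 70 mm high. Origin at the centre of its underside.
- tape: Bystander, loose: roll of tape lying flat, 90 mm wide, 24 mm high. Origin at the centre of its underside.
- tag_dish: Bystander, loose: shallow steel dish with tags, 90 x 70 x 16 mm. Origin at the centre of its underside.
- marker: Bystander, loose: marker pen lying along its x, 125 mm long, 14 mm thick. Origin on the bench under the middle of the pen.
Mind the look-alikes: they are no part of the job. Leave any blue or red look-alike of the part that bears rod_grip alone.

How it is judged:
By the outcome, as a careful person would: the job done as asked, in the order asked, and still so for the second after the job is handed in, with the robot touching nothing.
It also fails if it takes over 72 s, if anything falls off the work surface, if the arm or the gripper's body presses on something with over 40 N, if the wrist force passes 120 N, or if a joint passes its speed limit or range.

## Robot

A 6-joint arm with a two-finger parallel gripper is mounted at the origin on the work surface. World frame = base frame: x ahead of the robot, y to its left, z up, the work surface at z = 0. Lengths are in m, angles in rad, forces in N, time in s.
With the tool pointing down it reaches from about 0.375 to 0.75 m from the base axis. Payload 9 kg.
Tool frame: the origin (TCP) lies midway between the tips of the shut fingers; the grasp point (between the pads) lies 19 mm behind it; z points along the fingers, y is the line along which they close (so a half turn about z gives the same grasp; the last joint's range is limited). The gripper opens to 85 mm and grips with 20 to 120 N. Pads are 22 mm wide; open, the fingers measure 114 mm over their backs; the gripper's body (76 mm by 85 mm) begins 54 mm behind the grasp point. The pads swing forward as they close: fully open they stand 13 mm farther back than shut.
Start: joints at [-1.331, 0.104, 0.097, 1.564, 0, 1.353], TCP at [0.265, -0.538, 0.231] pointing down, gripper open.
Joint ranges: [-2.99, 2.99], [-0.84, 1.86], [-1.1, 1.16], [-1.84, 2.11], [-1.51, 1.56], [-3.14, 3.14]. Speed limits (rad/s): [2.22, 2.22, 2.57, 3.14, 3.14, 3.14].

## Interface

Orientations are given as a rotation vector (axis times angle).
In Python, from rig import manip, snapshot gives the robot as it stands.
- The arm moves only by the shell command python3 -m pendant 'ROWS'. ROWS is JSON, a list of rows, each a list of 3 entries, a list of its own where there are three numbers: the shift along the tool's x, y, z in cm, then the turn, a rotation vector about the tool's x, y, z in rad, then the finger opening in cm, from 0 to 8.54. A call has 1 to 5 rows; each row is the pose to reach, as a shift and turn from the pose commanded when the call began, along the tool's axes at that moment; what a row does not reach only later rows make up. A row lasts 1/10 s, in which the tool goes at most 50 mm and 8.59 degrees, less where a joint would pass 70% of its speed; a pose out of reach is approached as far as the arm can. A call with a gripper value outside its range is refused whole. The fingers move at their own pace and stop on an object; the grip force is fixed at half the most. Time passes only in rows, so rows that repeat a pose let the fingers close. It gives the time, the measured TCP pose, the force, the opening and the grip force at its end, in the units of the state.
- manip.get_obs(): the state, without advancing time (a new reading comes with each control period).
- snapshot(name): name is "side" or "top"; returns a dict with "frame" (480x640x3 uint8, red, green, blue), "depth" (480x640 float32, m along the optical axis (not along the pixel's ray), 0 where there is no reading), "mtx" (3x3 intrinsics, pixels), "k1" (the pictures are not rectified: a ray, as slopes to the right and down, at radius r is drawn at 1 + k1 r^2 times it, then the intrinsics apply), "R" (3x3) and "t" (3): a world point X has camera coordinates R X + t. Camera axes: x right, y down, z forward; pixel columns grow to the right and rows downward; lengths in m; the calibration is good to about 2 mm. A picture is of the moment at which its call begins.
- manip.close_job(): hands the job in; it is judged then, once.
The state is a dict: "time": time; "qpos": joint angles; "joint_vel": joint speeds; "tau": joint torques, N m; "ee_pos": TCP position; "tcp_rot": TCP orientation; "force": force on the tool from outside, world axes, zero at the start; "torque": the same for the moment, N m; "gripper_width": finger opening in m; "finger_force": force on a finger pad.
Only numpy, scipy, OpenCV 4.12 (cv2) and the standard library are available. Lean on these libraries where they do the work, as an engineer would, in place of code of your own. Each camera call takes 0.05 s, during which the arm holds its last target. There are 200 camera calls.

## Working session

There is one attempt and no reset: what is moved stays moved. The work goes in short steps, Python scripts to look and compute and a shell command to move; the robot and the scene stay as the last step left them, time stands still between calls to the robot, and variables do not carry over. Pictures are saved under pics/ and viewed, at most 10 in all, crops included, and the job is handed in when it is done.

```bash
ls; mkdir -p pics; python3 - <<'E'
from rig import manip, snapshot
import cv2,numpy as np,pickle
d={}
for n in("top","side"):
    s=snapshot(n); d[n]=s; cv2.imwrite(f"pics/{n}0.png",s["frame"][:,:,::-1]); print(n,s["mtx"].tolist(),s["k1"],s["R"].round(3).tolist(),s["t"])
pickle.dump(d,open("d0.pkl","wb"))
print(manip.get_obs())
E
```

```text
pics
top [[512.691399227729, 0.0, 311.43946912014434], [0.0, 512.691399227729, 236.18606658558235], [0.0, 0.0, 1.0]] 0.047550913744041835 [[-0.003, -1.0, 0.002], [-0.997, 0.003, -0.075], [0.075, -0.002, -0.997]] [0.06699149 0.47736104 1.46271939]
side [[455.96694507886156, 0.0, 321.709960644924], [0.0, 455.96694507886156, 242.12076337640283], [0.0, 0.0, 1.0]] -0.10210301569941174 [[-0.885, -0.465, -0.023], [-0.272, 0.557, -0.784], [0.377, -0.688, -0.62]] [0.45109418 0.16696923 0.8709454 ]
{'time': 0.1, 'qpos': array([-1.33068833e+00,  1.04605519e-01,  9.65472981e-02,  1.56393729e+00,
        1.65548719e-05,  1.35307272e+00]), 'joint_vel': array([ 0.00101635, -0.00022023,  0.00455879, -0.00023252,  0.00035551,
        0.00050378]), 'tau': array([ 8.26036819e-03, -5.58211577e+01,  5.04716206e+01,  1.33147501e-02,
       -2.82026513e-04, -2.25668128e-05]), 'ee_pos': array([ 0.26512713, -0.53789813,  0.2306202 ]), 'tcp_rot': array([-3.05846990e+00, -7.12623511e-01, -4.91875778e-06]), 'force': array([-0.89816679,  0.36071118,  0.01788505]), 'torque': array([ 0.04777344, -0.01092882,  0.04342487]), 'finger_force': 0.0, 'gripper_width': 0.0853785493590851}
```

View pics/top0.png

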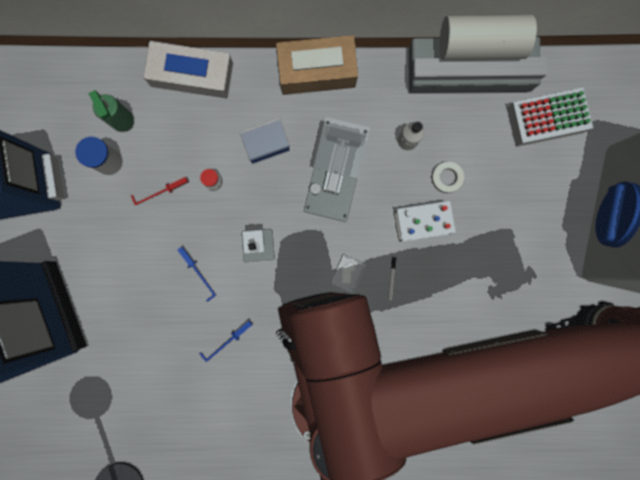

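View pics/side0.png

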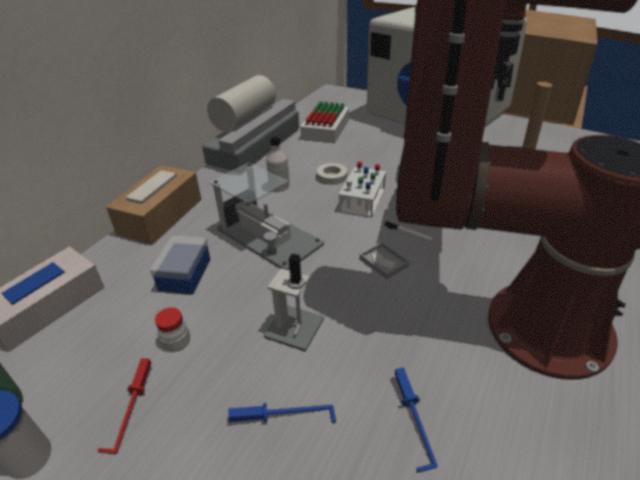

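Top: the stamp's base corners are near (323,120)…(345,220), trigger pad at (315,188), stand at (257,243). Side: the black handle is at (295,268) and the pin near (266,212). Next I'll enlarge both.

```bash
python3 - <<'E'
import cv2,pickle
d=pickle.load(open("d0.pkl","rb"))
t=d["top"]["frame"][110:270,230:380,::-1]; s=d["side"]["frame"][155:355,200:340,::-1]
a=cv2.resize(t,None,fx=3.7,fy=3.7,interpolation=cv2.INTER_CUBIC)
cv2.imwrite("pics/ctop.png",cv2.convertScaleAbs(a,alpha=1.4))
a=cv2.resize(s,None,fx=3,fy=3,interpolation=cv2.INTER_CUBIC)
cv2.imwrite("pics/cside.png",cv2.convertScaleAbs(a,alpha=1.6))
E
```

```text
(no output)
```

View pics/ctop.png

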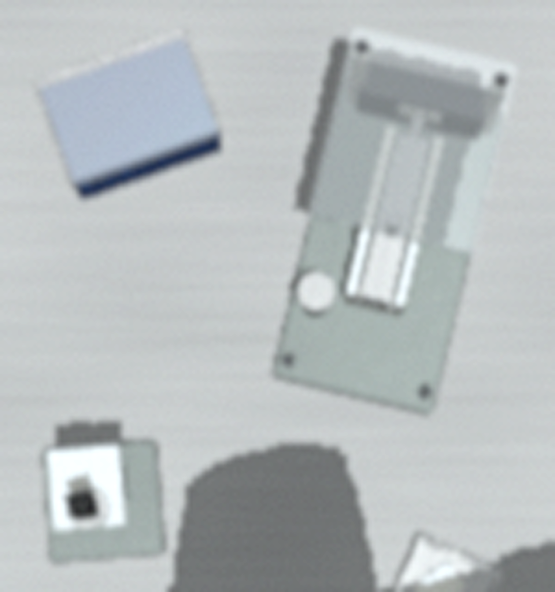

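View pics/cside.png

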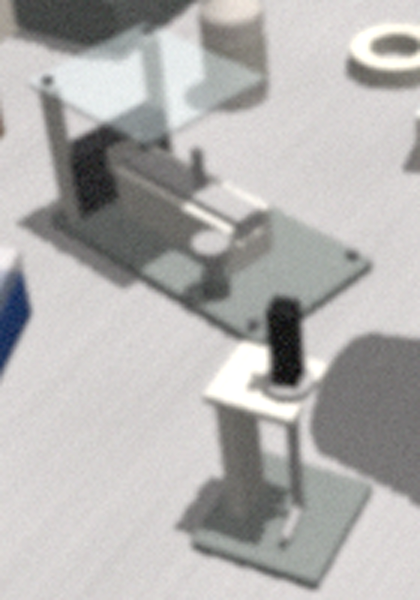

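```bash
cat > h.py <<'E'
import numpy as np,cv2
def ray(s,u,v):
    p=cv2.undistortPoints(np.array([[[u,v]]],float),s["mtx"],np.array([s["k1"],0,0,0,0.]))[0,0]
    d=s["R"].T@np.r_[p,1]; return -s["R"].T@s["t"],d
def onz(s,u,v,z):
    o,d=ray(s,u,v); return o+d*(z-o[2])/d[2]
def proj(s,X):
    c=s["R"]@np.array(X)+s["t"]; p=c[:2]/c[2]; p=p*(1+s["k1"]*(p@p)); return s["mtx"][:2,:2]@p+s["mtx"][:2,2]
E
python3 - <<'E'
import pickle,numpy as np
from h import *
np.set_printoptions(precision=4,suppress=True)
d=pickle.load(open("d0.pkl","rb"));T=d["top"];S=d["side"]
ct=lambda u,v,z:onz(T,230+(u+.5)/3.7-.5,110+(v+.5)/3.7-.5,z)
cs=lambda u,v,z:onz(S,200+(u+.5)/3-.5,155+(v+.5)/3-.5,z)
sc=np.array([ct(*p,.012) for p in[(288,360),(425,391),(362,47),(500,79)]])
sc2=np.array([ct(*p,.012) for p in[(272,377),(432,413),(518,68)]])
print("centre screws",sc.mean(0),"corners",(sc2[0]+sc2[2])/2, "len",np.linalg.norm(sc2[2]-sc2[1]))
a=sc[2:].mean(0)-sc[:2].mean(0);b=sc2[2]-sc2[1]
print("yaw",np.arctan2(a[1],a[0]),np.arctan2(b[1],b[0]))
print("trig top",ct(316,291,.062),"side",cs(210,243,.062))
print("pin top",cs(197,152,.096),"base",cs(199,183,.06))
print("plate",[ct(*p,.125) for p in[(46,450),(122,443),(128,525),(52,532)]])
print("plate side",[cs(*p,.125) for p in[(245,338),(203,393),(290,415)]])
print("footplate",[ct(*p,.01) for p in[(160,440),(165,550),(48,562)]])
print("handle top",ct(82,504,.187),cs(287,303,.187),"collar",cs(289,383,.128))
print("foot",cs(297,508,.019),cs(283,543,.019))
print("footplate side",[cs(*p,.01) for p in[(193,540),(317,580),(372,490)]])
print("post base",cs(238,525,.01))
# robust depth check
for n,u,v in[("handle",252,246)]:
  print(T["depth"][240:252,246:258].min())
E
```

```text
centre screws [ 0.6758 -0.007   0.012 ] corners [ 0.6731 -0.0083  0.012 ] len 0.2838895357660118
yaw -0.23718898256859977 -0.25000357332220324
trig top [0.6097 0.0552 0.062 ] side [0.6089 0.0591 0.062 ]
pin top [0.6543 0.0016 0.096 ] base [ 0.6613 -0.0056  0.06  ]
plate [array([0.4832, 0.2516, 0.125 ]), array([0.4882, 0.1967, 0.125 ]), array([0.4288, 0.1921, 0.125 ]), array([0.4239, 0.2468, 0.125 ])]
plate side [array([0.4868, 0.1977, 0.125 ]), array([0.4834, 0.2505, 0.125 ]), array([0.4282, 0.2434, 0.125 ])]
footplate [array([0.5007, 0.1776, 0.01  ]), array([0.4143, 0.1735, 0.01  ]), array([0.4053, 0.2647, 0.01  ])]
handle top [0.4405 0.2182 0.187 ] [0.4399 0.2195 0.187 ] collar [0.4404 0.2231 0.128 ]
foot [0.4412 0.2244 0.019 ] [0.4346 0.2534 0.019 ]
footplate side [array([0.4914, 0.2709, 0.01  ]), array([0.4054, 0.2631, 0.01  ]), array([0.4094, 0.1821, 0.01  ])]
post base [0.4723 0.2473 0.01  ]
0.0
```

```bash
python3 - <<'E'
import pickle,numpy as np
from h import *
np.set_printoptions(precision=4,suppress=True)
d=pickle.load(open("d0.pkl","rb"));T=d["top"];S=d["side"]
ct=lambda u,v,z:onz(T,230+(u+.5)/3.7-.5,110+(v+.5)/3.7-.5,z)
cs=lambda u,v,z:onz(S,200+(u+.5)/3-.5,155+(v+.5)/3-.5,z)
obs=[((-.125,.065),ct(272,377,.012)),((-.125,-.065),ct(432,413,.012)),((.108,.052),ct(362,47,.141)),((.108,-.052),ct(500,79,.141)),
((-.06,.045),ct(316,291,.062)),((-.06,.045),cs(210,243,.062)),((-.125,.065),cs(248,338,.012)),((-.125,-.065),cs(372,265,.012)),((0,0),cs(197,152,.096)),((-.02,-.061),cs(265,75,.138)),((-.02,.061),cs(140,138,.138)),((0.108,.052),cs(48,80,.141))]
A=np.array([o[0] for o in obs]);B=np.array([o[1][:2] for o in obs])
for sel in (slice(0,5),slice(5,12),slice(0,12)):
    a=A[sel];b=B[sel];ac=a-a.mean(0);bc=b-b.mean(0)
    th=np.arctan2((ac[:,0]*bc[:,1]-ac[:,1]*bc[:,0]).sum(),(ac*bc).sum());R=np.array([[np.cos(th),-np.sin(th)],[np.sin(th),np.cos(th)]])
    t=b.mean(0)-R@a.mean(0);print(th,t,"\n",(b-a@R.T-t)*1000)
from rig import manip
from scipy.spatial.transform import Rotation as Q
print(Q.from_rotvec(manip.get_obs()["tcp_rot"]).as_matrix())
E
```

```text
-0.23510242402654666 [ 0.6575 -0.0026] 
 [[-1.0723 -0.1856]
 [ 0.4215  0.6553]
 [ 0.1489 -0.871 ]
 [ 0.4485  0.3593]
 [ 0.0534  0.0421]]
-0.2794318945926845 [ 0.6591 -0.0026] 
 [[-4.9112  1.8205]
 [ 3.3048 -3.0099]
 [-3.2165  4.4512]
 [-4.8273  4.2109]
 [ 4.2509 -5.5586]
 [ 7.222  -6.077 ]
 [-1.8227  4.1627]]
-0.2556643501120764 [ 0.6586 -0.0023] 
 [[-4.1308 -2.6302]
 [-0.0441 -2.4387]
 [-1.4865  1.2668]
 [ 0.8875  1.9776]
 [-2.2815 -1.206 ]
 [-3.0296  2.6407]
 [ 6.0531 -0.8255]
 [-3.4479  7.4524]
 [-4.3543  3.9385]
 [ 3.4514 -4.9893]
 [ 9.2189 -6.2743]
 [-0.8363  1.0881]]
[[ 0.897   0.442  -0.0003]
 [ 0.442  -0.897   0.0012]
 [ 0.0003 -0.0012 -1.    ]]
```

```bash
cat > mv.py <<'E'
import numpy as np,sys
from rig import manip
from scipy.spatial.transform import Rotation as Q
np.set_printoptions(precision=3,suppress=True)
YS=-0.235; OS=np.array([.6575,-.0026,0]); RS=Q.from_euler('z',YS).as_matrix()
def tool(yang,tilt=0,tilt_yaw=0):
    # pointing down, tool y at world angle yang; then tilt fingers forward (towards tilt_yaw) by tilt
    y=np.array([np.cos(yang),np.sin(yang),0]);z=np.array([0,0,-1.]);x=np.cross(y,z)
    ax=np.array([np.sin(tilt_yaw),-np.cos(tilt_yaw),0])
    return Q.from_rotvec(ax*tilt).as_matrix()@np.c_[x,y,z]
def rel(p,R):
    o=manip.get_obs();C=Q.from_rotvec(o["tcp_rot"]).as_matrix()
    print("now",o["time"],o["ee_pos"],"q",o["qpos"],"F",o["force"],"w",o["gripper_width"])
    print("shift cm",C.T@(np.array(p)-o["ee_pos"])*100,"turn",Q.from_matrix(C.T@R).as_rotvec())
E
python3 -c "
from mv import *
R=tool(.09)
rel([.45,-.2,.30],R); rel([.4403,.2203,.26],R)"
```

```text
now 0.1 [ 0.265 -0.538  0.231] q [-1.331  0.105  0.097  1.564  0.     1.353] F [-0.898  0.361  0.018] w 0.0853785493590851
shift cm [ 31.52  -22.147  -6.903] turn [-0.001 -0.001 -1.203]
now 0.1 [ 0.265 -0.538  0.231] q [-1.331  0.105  0.097  1.564  0.     1.353] F [-0.898  0.361  0.018] w 0.0853785493590851
shift cm [ 49.227 -60.272  -2.854] turn [-0.001 -0.001 -1.203]
```

```bash
python3 -m pendant '[[[0,0,-5],[0,0,0],8.5],[[31.5,-22,-7],[0,0,-1.2],8.5],[[31.5,-22,-7],[0,0,-1.2],8.5],[[31.5,-22,-7],[0,0,-1.2],8.5],[[31.5,-22,-7],[0,0,-1.2],8.5]]'
python3 -c "
from mv import *
R=tool(.09)
rel([.45,-.2,.30],R); rel([.4403,.2203,.26],R)"
```

```text
time: 0.6
ee_pos: [0.362, -0.3615, 0.2915]
tcp_rot: [-2.708, -1.593, -0.0]
force: [0.5, 0.6, -0.6]
gripper_width: 0.0853
finger_force: 0.0
now 0.6 [ 0.362 -0.362  0.291] q [-1.041 -0.142 -0.036  1.677  0.     1.037] F [ 0.493  0.604 -0.567] w 0.08528440376542484
shift cm [18.391 -0.158 -0.849] turn [-0.    -0.    -0.597]
now 0.6 [ 0.362 -0.362  0.291] q [-1.041 -0.142 -0.036  1.677  0.     1.037] F [ 0.493  0.604 -0.567] w 0.08528440376542484
shift cm [ 54.653 -21.429   3.165] turn [-0.    -0.    -0.597]
```

```bash
python3 -m pendant '[[[18.4,0,-1],[0,0,-0.6],8.5],[[18.4,0,-1],[0,0,-0.6],8.5],[[18.4,0,-1],[0,0,-0.6],8.5],[[18.4,0,-1],[0,0,-0.6],8.5],[[54.6,-21.4,0],[0,0,-0.6],8.5]]'
python3 -c "
from mv import *
R=tool(.09)
rel([.4403,.2203,.26],R)"
```

```text
time: 1.1
ee_pos: [0.452, -0.1522, 0.2997]
tcp_rot: [-2.116, -2.322, 0.0]
force: [0.5, 0.7, -0.2]
gripper_width: 0.085
finger_force: 0.0
now 1.1 [ 0.452 -0.152  0.3  ] q [-0.6   -0.241 -0.108  1.704 -0.     0.878] F [ 0.49   0.658 -0.157] w 0.08495459818748317
shift cm [37.197  2.281  3.978] turn [-0.    -0.     0.002]
```

```bash
python3 -m pendant '[[[37.2,2.3,0],[0,0,0],8.5],[[37.2,2.3,0],[0,0,0],8.5],[[37.2,2.3,0],[0,0,0],8.5],[[37.2,2.3,0],[0,0,0],8.5],[[37.2,2.3,0],[0,0,0],8.5]]'
python3 -m pendant '[[[14,1,2],[0,0,0],8.5],[[14,1,2],[0,0,0],8.5],[[14,1,2],[0,0,0],8.5],[[14,1,2],[0,0,0],8.5]]'
python3 -c "
from mv import *
import cv2
from rig import snapshot
R=tool(.09)
rel([.4403,.2203,.26],R)
s=snapshot('side');f=s['frame'][180:350,200:380,::-1]
cv2.imwrite('pics/s2.png',cv2.convertScaleAbs(cv2.resize(f,None,fx=3.4,fy=3.4,interpolation=2),alpha=1.5))"
```

```text
time: 1.6
ee_pos: [0.4439, 0.0989, 0.3003]
tcp_rot: [2.123, 2.316, -0.0]
force: [0.9, 0.4, 0.3]
gripper_width: 0.0851
finger_force: 0.0
time: 2.0
ee_pos: [0.4408, 0.2412, 0.279]
tcp_rot: [-2.115, -2.32, 0.002]
force: [0.0, -0.8, 0.5]
gripper_width: 0.0847
finger_force: 0.0
now 2.0 [0.441 0.241 0.279] q [ 0.239 -0.174 -0.088  1.659  0.001  1.718] F [ 0.031 -0.804  0.489] w 0.08472551304243056
shift cm [-2.082 -0.24   1.896] turn [-0.002 -0.001  0.002]
```

View pics/s2.png

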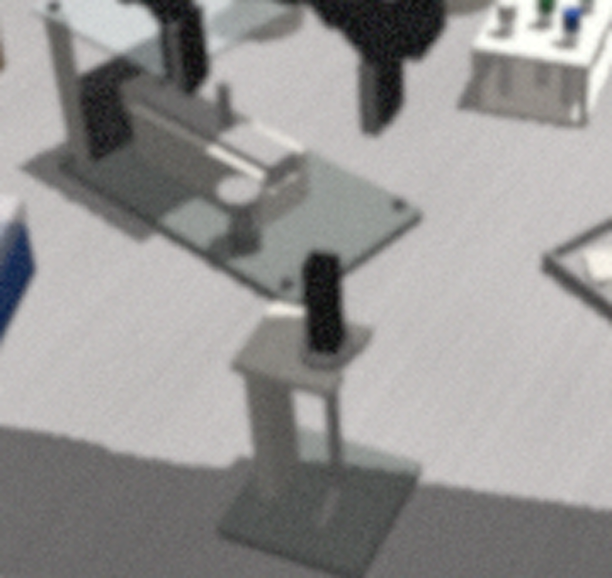

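The fingers (tips at (190,80) and (375,130)) straddle the handle (322,255) from above. They are about 2 cm too far along y, so I'll correct that and descend.

```bash
python3 -m pendant '[[[-2.1,-0.2,2],[0,0,0],8.5],[[-2.1,-0.2,2],[0,0,0],8.5],[[-2.1,-0.2,6],[0,0,0],8.5],[[-2.1,-0.2,10],[0,0,0],8.5],[[-2.1,-0.2,12],[0,0,0],8.5]]'
python3 -c "
from mv import *
R=tool(.09)
rel([.4403,.2203,.14],R)"
```

```text
time: 2.55
ee_pos: [0.4412, 0.2152, 0.1578]
tcp_rot: [-2.124, -2.313, 0.004]
force: [-0.7, -0.8, -0.5]
gripper_width: 0.0854
finger_force: 0.0
now 2.55 [0.441 0.215 0.158] q [ 0.187 -0.231 -0.358  1.446 -0.     1.672] F [-0.696 -0.758 -0.468] w 0.08541310150436937
shift cm [ 0.517 -0.039  1.777] turn [-0.003  0.    -0.005]
```

```bash
python3 -m pendant '[[[0.3,0,0],[0,0,0],8.5],[[0.3,0,0],[0,0,0],8.5],[[0.3,0,0],[0,0,0],8.5]]'
python3 -c "
from mv import *
rel([.4403,.2203,.14],tool(.09))"
```

```text
time: 2.85
ee_pos: [0.4429, 0.2192, 0.1626]
tcp_rot: [2.122, 2.314, 0.003]
force: [0.0, -0.3, 1.0]
gripper_width: 0.085
finger_force: 0.0
now 2.85 [0.443 0.219 0.163] q [ 0.194 -0.228 -0.347  1.449 -0.     1.678] F [ 0.021 -0.274  1.027] w 0.08496384040674006
shift cm [ 0.128 -0.259  2.256] turn [ 0.003 -0.    -0.003]
```

```bash
python3 -m pendant '[[[0.1,-0.2,2.2],[0,0,0],8.5],[[0.1,-0.2,2.2],[0,0,0],8.5],[[0.1,-0.2,2.2],[0,0,0],5],[[0.1,-0.2,2.2],[0,0,0],3],[[0.1,-0.2,2.2],[0,0,0],2]]'
python3 -m pendant '[[[0,0,0],[0,0,0],1.2],[[0,0,0],[0,0,0],0.8],[[0,0,0],[0,0,0],0.8],[[0,0,0],[0,0,0],0.8],[[0,0,0],[0,0,0],0.8]]'
python3 -c "
from mv import *
rel([.4403,.2203,.14],tool(.09))"
```

```text
time: 3.35
ee_pos: [0.4404, 0.2201, 0.1396]
tcp_rot: [2.122, 2.315, 0.002]
force: [0.3, -0.8, -0.4]
gripper_width: 0.043
finger_force: 0.0
time: 3.85
ee_pos: [0.4401, 0.22, 0.139]
tcp_rot: [2.122, 2.316, 0.001]
force: [-0.1, -0.2, 5.2]
gripper_width: 0.0156
finger_force: 58.7
now 3.85 [0.44  0.22  0.139] q [ 0.197 -0.228 -0.39   1.408 -0.     1.681] F [-0.139 -0.207  5.223] w 0.015600650149673378
shift cm [ 0.026  0.026 -0.102] turn [ 0.001  0.    -0.003]
```

```bash
python3 -m pendant '[[[0,0,-0.8],[0,0,0],0.8],[[0,0,-0.8],[0,0,0],0.8],[[0,-3,-0.8],[0,0,0],0.8],[[0,-6,-0.8],[0,0,0],0.8],[[0,-6.5,-0.8],[0,0,0],0.8]]'
python3 -c "
from mv import *
P=OS+RS@[-.08,-.045,.10]; R=tool(YS,.8,YS)
rel(P-.12*R[:,2],R)"
```

```text
time: 4.35
ee_pos: [0.3726, 0.2143, 0.146]
tcp_rot: [-2.121, -2.316, 0.002]
force: [0.7, -1.0, -1.3]
gripper_width: 0.0151
finger_force: 59.5
now 4.35 [0.373 0.214 0.146] q [ 0.216 -0.433 -0.542  1.464  0.     1.699] F [ 0.742 -1.035 -1.301] w 0.015062579580819857
shift cm [-23.102   9.294  -3.772] turn [-0.795 -0.129  0.306]
```

```bash
python3 -m pendant '[[[0,0,-5],[0,0,0],0.8],[[0,0,-10],[0,0,0],0.8],[[0,0,-13],[0,0,0],0.8],[[-8,3,-15],[0,0,0.1],0.8],[[-15,6,-15],[-0.1,0,0.3],0.8]]'
python3 -c "
from mv import *
P=OS+RS@[-.08,-.045,.10]; R=tool(YS,.8,YS)
rel(P-.12*R[:,2],R)"
```

```text
time: 4.85
ee_pos: [0.4206, 0.1256, 0.293]
tcp_rot: [2.344, 2.02, 0.078]
force: [1.4, 0.3, -1.7]
gripper_width: 0.0155
finger_force: 59.8
now 4.85 [0.421 0.126 0.293] q [-0.008 -0.45  -0.287  1.665 -0.002  1.711] F [ 1.391  0.341 -1.727] w 0.015454420641614808
shift cm [-12.31    7.627  11.389] turn [-0.732 -0.045  0.077]
```

```bash
python3 -m pendant '[[[-5,0,0],[-0.15,0,0.05],0.8],[[-9,3,2],[-0.3,0,0.08],0.8],[[-12,5,3],[-0.45,-0.03,0.08],0.8],[[-12.3,7.6,5],[-0.6,-0.04,0.08],0.8],[[-12.3,7.6,7],[-0.73,-0.045,0.08],0.8]]'
python3 -m pendant '[[[0,0,0],[0,0,0],0.8],[[0,0,0],[0,0,0],0.8],[[0,0,0],[0,0,0],0.8]]'
python3 -c "
from mv import *
P=OS+RS@[-.06,-.045,.08]; R=tool(YS,.8,YS)
rel(P-.12*R[:,2],R)"
```

```text
time: 5.35
ee_pos: [0.5509, -0.0015, 0.2336]
tcp_rot: [2.076, 1.618, 0.46]
force: [0.5, 0.0, -1.2]
gripper_width: 0.0153
finger_force: 60.4
time: 5.65
ee_pos: [0.5491, 0.0022, 0.2369]
tcp_rot: [2.073, 1.626, 0.462]
force: [-0.5, 0.1, -1.5]
gripper_width: 0.0152
finger_force: 60.4
now 5.65 [0.549 0.002 0.237] q [-0.215 -0.841 -0.767  1.066 -0.034  1.586] F [-0.538  0.055 -1.539] w 0.015196222352138047
shift cm [-2.339 -7.329  4.024] turn [-0.221  0.023  0.004]
```

```bash
cat > kin.py <<'E'
import numpy as np
from scipy.optimize import least_squares,fsolve
D=[(.1046,.0965,1.5639,.2651,-.5379,.2306),(-.142,-.036,1.677,.362,-.3615,.2915),(-.241,-.108,1.704,.452,-.1522,.2997),(-.174,-.088,1.659,.4408,.2412,.279),(-.231,-.358,1.446,.4412,.2152,.1578),(-.228,-.39,1.408,.4401,.22,.139),(-.433,-.542,1.464,.3726,.2143,.146),(-.45,-.287,1.665,.4206,.1256,.293),(-.841,-.767,1.066,.5491,.0022,.2369)]
D=np.array(D)
def fk(p,q2,q3,q4):
    L1,L2,e,L3,h=p; a=q2-q3; f=a+q4
    return L1*np.sin(q2)+L2*np.cos(a)+e*np.sin(a)+L3*np.cos(f), h+L1*np.cos(q2)-L2*np.sin(a)+e*np.cos(a)-L3*np.sin(f)
def res(x):
    r,z=fk(x[:5],*D[:,:3].T); R=np.sqrt(D[:,3]**2+D[:,4]**2-x[5]**2)
    return np.r_[r-R,z-D[:,5],(x[2])*1e-2]*1000
S=least_squares(res,[.6,.55,0,.3,.2,.13])
P=S.x[:5];d=S.x[5]
if __name__=="__main__":
    print(S.x,np.abs(S.fun).max())
    for tau in (.45,.5,.55,.6,.65,.7,.75,.8):
        for fx,fz in((.014,.074),(-.032,.074)):
            X=np.array([.6575,-.0026])+(fx-.12*np.sin(tau))*np.array([.9725,-.2328])+(-.014)*np.array([.2328,.9725])
            z=fz+.12*np.cos(tau);r=np.sqrt(X@X-d*d)
            s=fsolve(lambda q:np.array(fk(P,q[0],q[1],np.pi/2-tau-q[0]+q[1]))-[r,z],[-.6,-.7])
            print(tau,fx,"r",r,"q2,q3",s,"q4",np.pi/2-tau-s[0]+s[1])
E
python3 kin.py
```

```text
[0.33675837 0.55022506 0.04478884 0.43712677 0.29256795 0.13027573] 0.447888358925288
0.45 0.014 r 0.6032317100604421 q2,q3 [-0.4236265  -0.54814659] q4 0.9962762385035778
0.45 -0.032 r 0.5573473199225051 q2,q3 [-0.58099004 -0.65932754] q4 1.0424588266422476
0.5 0.014 r 0.597909016144273 q2,q3 [-0.50584015 -0.63096484] q4 0.9456716416243879
0.5 -0.032 r 0.5520267615999236 q2,q3 [-0.67160974 -0.74063073] q4 1.0017753351510652
0.55 0.014 r 0.5927299965050102 q2,q3 [-0.58977525 -0.71352828] q4 0.8970432957419876
0.55 -0.032 r 0.5468498778199274 q2,q3 [-0.76618214 -0.82251105] q4 0.9644674134979172
0.6 0.014 r 0.5877075830244531 q2,q3 [-0.67615178 -0.79618172] q4 0.8507663922731155
0.6 -0.032 r 0.5418295921846047 q2,q3 [-0.86613087 -0.90548953] q4 0.9314376661218783
0.65 0.014 r 0.5828543143618804 q2,q3 [-0.76594928 -0.87934508] q4 0.8074005267469885
0.65 -0.032 r 0.536978434540007 q2,q3 [-0.97355666 -0.99029798] q4 0.9040550063683642
0.7 0.014 r 0.5781823047285164 q2,q3 [-0.86057712 -0.96357491] q4 0.7677985374711087
0.7 -0.032 r 0.5323085097901977 q2,q3 [-1.09177688 -1.07806124] q4 0.8845119708705793
0.75 0.014 r 0.5737032137553315 q2,q3 [-0.96219816 -1.0496791 ] q4 0.7333153832877344
0.75 -0.032 r 0.5278314678168002 q2,q3 [-1.22654089 -1.17071312] q4 0.8766241037503006
0.8 0.014 r 0.5694282175294553 q2,q3 [-1.07441482 -1.13895993] q4 0.7062512199933786
0.8 -0.032 r 0.5235584745797252 q2,q3 [-1.3893572  -1.27215881] q4 0.8879947145946505
```

```bash
cat >> mv.py <<'E'
import kin
def pose(foot,tau,chk=True):
    P=OS+RS@np.array(foot); R=tool(YS,tau,YS); T=P-.12*R[:,2]
    if chk:
        r=np.sqrt(T[0]**2+T[1]**2-kin.d**2)
        s=kin.fsolve(lambda q:np.array(kin.fk(kin.P,q[0],q[1],np.pi/2-tau-q[0]+q[1]))-[r,T[2]],[-.6,-.7]); print(foot,tau,"q2",s[0],end=" ")
    return T,R
E
python3 -c "
from mv import *
for f,t in [((-.03,-.105,.165),.5),((.014,-.105,.165),.6),((.014,-.105,.072),.65),((.014,-.014,.072),.65),((-.03,-.014,.074),.5),((-.03,-.014,.074),.4)]: rel(*pose(f,t))" | grep -v now
```

```text
shift cm [-8.485  3.402 -1.563] turn [0.079 0.023 0.   ]
shift cm [-8.433  5.886  0.81 ] turn [-0.021  0.023  0.002]
shift cm [-8.245  0.198  8.619] turn [-0.071  0.023  0.002]
shift cm [0.853 0.21  8.409] turn [-0.071  0.023  0.002]
shift cm [ 0.796 -1.565  5.841] turn [0.079 0.023 0.   ]
shift cm [ 0.798 -0.375  5.996] turn [ 0.179  0.023 -0.001]
```

```bash
python3 -m pendant '[[[-4,1.5,-1.5],[0.08,0.02,0],0.8],[[-8.4,3.4,-1.5],[0.08,0.02,0],0.8],[[-8.4,5.9,0.8],[0,0.02,0],0.8],[[-8.4,5.9,0.8],[-0.02,0.02,0],0.8],[[-8.4,5.9,0.8],[-0.02,0.02,0],0.8]]'
python3 -c "
from mv import *
rel(*pose((.014,-.105,.072),.65));rel(*pose((.014,-.014,.072),.65))"
```

```text
time: 6.15
ee_pos: [0.5803, -0.092, 0.2631]
tcp_rot: [2.062, 1.626, 0.497]
force: [-1.5, -0.0, -1.6]
gripper_width: 0.0154
finger_force: 60.4
(0.014, -0.105, 0.072) 0.65 q2 -0.8282683887282506 now 6.15 [ 0.58  -0.092  0.263] q [-0.439 -0.735 -0.667  1.05   0.111  1.401] F [-1.499 -0.001 -1.566] w 0.015372551577200019
shift cm [ 0.027 -5.739  7.656] turn [-0.052  0.004  0.001]
(0.014, -0.014, 0.072) 0.65 q2 -0.76566549709139 now 6.15 [ 0.58  -0.092  0.263] q [-0.439 -0.735 -0.667  1.05   0.111  1.401] F [-1.499 -0.001 -1.566] w 0.015372551577200019
shift cm [ 9.127 -5.73   7.623] turn [-0.052  0.004  0.001]
```

```bash
python3 -m pendant '[[[0,-2,3],[0,0,0],0.8],[[0,-4.5,6],[-0.02,0,0],0.8],[[0,-5.7,7.6],[-0.02,0,0],0.8],[[0,-5.7,7.6],[-0.03,0,0],0.8],[[0,-5.7,7.6],[-0.03,0,0],0.8]]'
python3 -c "
from mv import *
from h import proj
rel(*pose((.014,-.105,.072),.63));rel(*pose((.014,-.014,.072),.65))
import cv2
from rig import snapshot
o=manip.get_obs();C=Q.from_rotvec(o['tcp_rot']).as_matrix();f=o['ee_pos']+.12*C[:,2]
print('foot stamp',RS.T@(f-OS)*1000)
s=snapshot('side');print('proj foot,tip,pin',[(proj(s,X)-[210,150])*4 for X in (f,f+.03*C[:,0],OS+[0,0,.078])])
print((proj(s,OS+RS@[-.02,-.061,.135])-[210,150])*4)
cv2.imwrite('pics/s3.png',cv2.convertScaleAbs(cv2.resize(s['frame'][150:290,210:400,::-1],None,fx=4,fy=4,interpolation=2),alpha=1.6))"
```

```text
time: 6.65
ee_pos: [0.5769, -0.0908, 0.1696]
tcp_rot: [2.037, 1.609, 0.52]
force: [0.7, 1.4, 0.0]
gripper_width: 0.0154
finger_force: 60.4
(0.014, -0.105, 0.072) 0.63 q2 -0.7894990039670323 now 6.65 [ 0.577 -0.091  0.17 ] q [-0.444 -0.826 -0.904  0.873  0.12   1.399] F [0.687 1.417 0.045] w 0.015397813642800932
shift cm [-0.046  0.053  0.119] turn [0.    0.003 0.002]
(0.014, -0.014, 0.072) 0.65 q2 -0.76566549709139 now 6.65 [ 0.577 -0.091  0.17 ] q [-0.444 -0.826 -0.904  0.873  0.12   1.399] F [0.687 1.417 0.045] w 0.015397813642800932
shift cm [ 9.054 -0.165  0.094] turn [-0.02   0.003  0.002]
foot stamp [  12.887 -104.898   72.662]
proj foot,tip,pin [array([332.15, 168.32]), array([298.481, 188.605]), array([223.701, 241.855])]
[313.891 127.551]
```

View pics/s3.png

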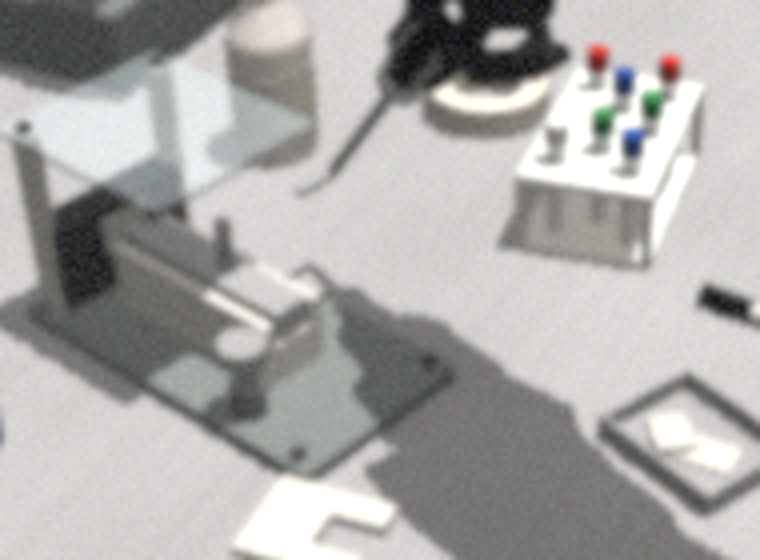

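The shank bottom (333,175) and foot tip (300,193) agree with the prediction to about 2 mm. The pin at (223,243) is right on its prediction, so I'll slide in sideways behind it.

```bash
python3 -m pendant '[[[2,0,0],[0,0,0],0.8],[[4,0,0],[0,0,0],0.8],[[5,0,0],[0,0,0],0.8],[[5,0,0],[0,0,0],0.8]]'
python3 -c "
from mv import *
rel(*pose((.014,-.014,.072),.64))"
```

```text
time: 7.1
ee_pos: [0.5891, -0.0416, 0.1695]
tcp_rot: [2.036, 1.611, 0.521]
force: [0.3, -0.4, -0.9]
gripper_width: 0.0153
finger_force: 60.4
(0.014, -0.014, 0.072) 0.64 q2 -0.747364146231614 now 7.1 [ 0.589 -0.042  0.17 ] q [-0.316 -0.789 -0.884  0.847  0.045  1.502] F [ 0.345 -0.425 -0.89 ] w 0.015316864676272864
shift cm [ 3.982 -0.081  0.079] turn [-0.01   0.002  0.003]
```

```bash
python3 -m pendant '[[[1.5,0,0],[0,0,0],0.8],[[3,0,0],[0,0,0],0.8],[[4,0,0],[0,0,0],0.8],[[4,0,0],[0,0,0],0.8],[[4,0,0],[0,0,0],0.8]]'
python3 -c "
from mv import *
rel(*pose((.014,-.014,.072),.64))
rel(*pose((.004,-.014,.072),.60))
rel(*pose((-.030,-.014,.072),.5))
import cv2
from rig import snapshot
s=snapshot('side')
cv2.imwrite('pics/s4.png',cv2.convertScaleAbs(cv2.resize(s['frame'][160:260,210:330,::-1],None,fx=6,fy=6,interpolation=2),alpha=1.7))"
```

```text
time: 7.6
ee_pos: [0.5976, -0.004, 0.1676]
tcp_rot: [2.039, 1.61, 0.519]
force: [-0.0, 0.4, -2.4]
gripper_width: 0.0151
finger_force: 60.4
(0.014, -0.014, 0.072) 0.64 q2 -0.747364146231614 now 7.6 [ 0.598 -0.004  0.168] q [-0.219 -0.74  -0.859  0.824 -0.013  1.582] F [-0.01   0.396 -2.394] w 0.015105203207964307
shift cm [ 0.134  0.056 -0.041] turn [-0.012  0.003  0.002]
(0.004, -0.014, 0.072) 0.6 q2 -0.7155840002460828 now 7.6 [ 0.598 -0.004  0.168] q [-0.219 -0.74  -0.859  0.824 -0.013  1.582] F [-0.01   0.396 -2.394] w 0.015105203207964307
shift cm [ 0.133 -0.273 -0.625] turn [0.028 0.003 0.002]
(-0.03, -0.014, 0.072) 0.5 q2 -0.6641939063329656 now 7.6 [ 0.598 -0.004  0.168] q [-0.219 -0.74  -0.859  0.824 -0.013  1.582] F [-0.01   0.396 -2.394] w 0.015105203207964307
shift cm [ 0.129 -1.828 -2.53 ] turn [0.128 0.004 0.002]
```

View pics/s4.png

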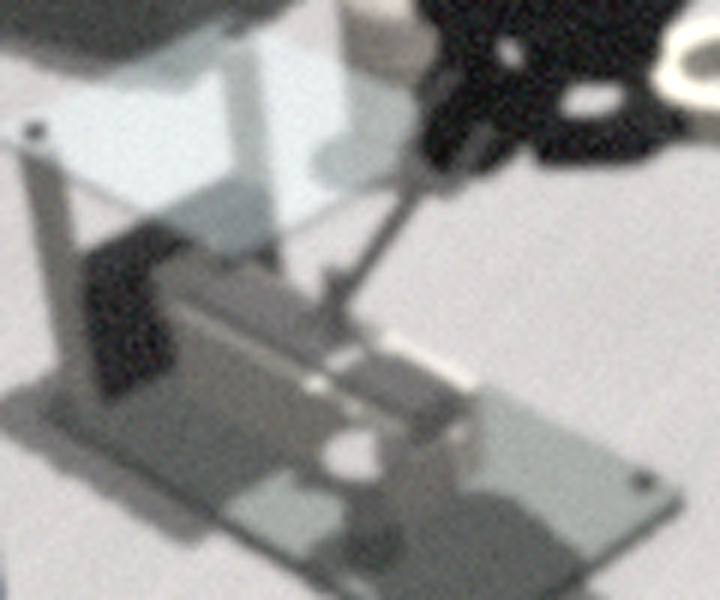

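```bash
python3 -m pendant '[[[0.05,-0.1,-0.3],[0.01,0,0],0.8],[[0.05,-0.27,-0.63],[0.028,0,0],0.8],[[0.05,-0.27,-0.63],[0.028,0,0],0.8],[[0.05,-0.27,-0.63],[0.028,0,0],0.8]]'
python3 -c "
from mv import *
for x,t in((-.008,.57),(-.018,.53),(-.026,.51),(-.03,.5)): rel(*pose((x,-.014,.072),t))"
```

```text
time: 8.05
ee_pos: [0.5925, -0.0022, 0.1718]
tcp_rot: [2.059, 1.624, 0.5]
force: [1.0, -1.0, -0.8]
gripper_width: 0.0151
finger_force: 60.4
(-0.008, -0.014, 0.072) 0.57 q2 -0.7085112125567145 now 8.05 [ 0.593 -0.002  0.172] q [-0.217 -0.724 -0.829  0.864 -0.014  1.585] F [ 1.035 -1.031 -0.785] w 0.015143310298844113
shift cm [ 0.073 -0.711 -0.638] turn [0.032 0.004 0.001]
(-0.018, -0.014, 0.072) 0.53 q2 -0.6739240152939765 now 8.05 [ 0.593 -0.002  0.172] q [-0.217 -0.724 -0.829  0.864 -0.014  1.585] F [ 1.035 -1.031 -0.785] w 0.015143310298844113
shift cm [ 0.071 -1.056 -1.18 ] turn [0.072 0.004 0.001]
(-0.026, -0.014, 0.072) 0.51 q2 -0.6675613576558723 now 8.05 [ 0.593 -0.002  0.172] q [-0.217 -0.724 -0.829  0.864 -0.014  1.585] F [ 1.035 -1.031 -0.785] w 0.015143310298844113
shift cm [ 0.07  -1.477 -1.613] turn [0.092 0.004 0.001]
(-0.03, -0.014, 0.072) 0.5 q2 -0.6641939063329656 now 8.05 [ 0.593 -0.002  0.172] q [-0.217 -0.724 -0.829  0.864 -0.014  1.585] F [ 1.035 -1.031 -0.785] w 0.015143310298844113
shift cm [ 0.07  -1.687 -1.828] turn [0.102 0.004 0.001]
```

```bash
python3 -m pendant '[[[0.05,-0.4,-0.35],[0.015,0,0],0.8],[[0.05,-0.71,-0.64],[0.032,0,0],0.8],[[0.05,-0.9,-0.9],[0.05,0,0],0.8],[[0.05,-1.06,-1.18],[0.072,0,0],0.8],[[0.05,-1.06,-1.18],[0.072,0,0],0.8]]'
python3 -c "
from mv import *
for x,t in((-.024,.51),(-.028,.5),(-.03,.5),(-.032,.5)): rel(*pose((x,-.014,.072),t))"
```

```text
time: 8.55
ee_pos: [0.5774, 0.0023, 0.1754]
tcp_rot: [2.112, 1.666, 0.447]
force: [1.5, -0.4, -0.9]
gripper_width: 0.0154
finger_force: 60.4
(-0.024, -0.014, 0.072) 0.51 q2 -0.6600460233544728 now 8.55 [0.577 0.002 0.175] q [-0.215 -0.678 -0.763  0.958 -0.013  1.587] F [ 1.507 -0.357 -0.852] w 0.015408340801891848
shift cm [-0.007 -0.238 -0.29 ] turn [0.018 0.003 0.001]
(-0.028, -0.014, 0.072) 0.5 q2 -0.6567193904423858 now 8.55 [0.577 0.002 0.175] q [-0.215 -0.678 -0.763  0.958 -0.013  1.587] F [ 1.507 -0.357 -0.852] w 0.015408340801891848
shift cm [-0.007 -0.464 -0.489] turn [0.028 0.003 0.001]
(-0.03, -0.014, 0.072) 0.5 q2 -0.6641939063329656 now 8.55 [0.577 0.002 0.175] q [-0.215 -0.678 -0.763  0.958 -0.013  1.587] F [ 1.507 -0.357 -0.852] w 0.015408340801891848
shift cm [-0.007 -0.636 -0.589] turn [0.028 0.003 0.001]
(-0.032, -0.014, 0.072) 0.5 q2 -0.671695215241691 now 8.55 [0.577 0.002 0.175] q [-0.215 -0.678 -0.763  0.958 -0.013  1.587] F [ 1.507 -0.357 -0.852] w 0.015408340801891848
shift cm [-0.008 -0.809 -0.69 ] turn [0.028 0.003 0.001]
```

```bash
python3 -m pendant '[[[0,-0.24,-0.29],[0.018,0,0],0.8],[[0,-0.46,-0.49],[0.028,0,0],0.8],[[0,-0.46,-0.49],[0.028,0,0],0.8]]'
for i in 1 2 3; do python3 -m pendant '[[[0,0,0],[0,0,0],0.8]]' | grep force:; done
python3 -c "
from mv import *
for x,t in((-.028,.5),(-.03,.5),(-.032,.5)): rel(*pose((x,-.014,.072),t))
import cv2
from rig import snapshot
s=snapshot('side')
cv2.imwrite('pics/s5.png',cv2.convertScaleAbs(cv2.resize(s['frame'][170:260,230:330,::-1],None,fx=6,fy=6,interpolation=2),alpha=1.8))"
```

```text
time: 8.85
ee_pos: [0.5709, 0.0038, 0.1769]
tcp_rot: [2.132, 1.682, 0.426]
force: [3.6, -1.3, -1.5]
gripper_width: 0.0152
finger_force: 60.2
force: [2.1, -1.8, 0.3]
finger_force: 60.2
force: [2.0, -0.2, 0.7]
finger_force: 60.2
force: [4.3, -1.5, 0.3]
finger_force: 60.3
(-0.028, -0.014, 0.072) 0.5 q2 -0.6567193904423858 now 9.15 [0.571 0.004 0.177] q [-0.215 -0.663 -0.741  0.992 -0.013  1.587] F [ 4.261 -1.485  0.334] w 0.015441109874184573
shift cm [-0.002  0.041 -0.049] turn [0.001 0.004 0.001]
(-0.03, -0.014, 0.072) 0.5 q2 -0.6641939063329656 now 9.15 [0.571 0.004 0.177] q [-0.215 -0.663 -0.741  0.992 -0.013  1.587] F [ 4.261 -1.485  0.334] w 0.015441109874184573
shift cm [-0.003 -0.134 -0.145] turn [0.001 0.004 0.001]
(-0.032, -0.014, 0.072) 0.5 q2 -0.671695215241691 now 9.15 [0.571 0.004 0.177] q [-0.215 -0.663 -0.741  0.992 -0.013  1.587] F [ 4.261 -1.485  0.334] w 0.015441109874184573
shift cm [-0.003 -0.31  -0.241] turn [0.001 0.004 0.001]
```

View pics/s5.png

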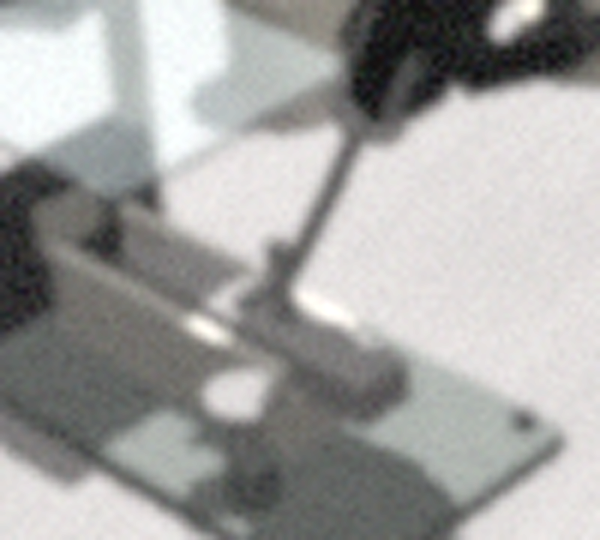

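```bash
python3 -c "
from mv import *
from h import *
import pickle
S=pickle.load(open('d0.pkl','rb'))['side']
a=onz(S,200+197.5/3-.5,155+152.5/3-.5,.096)
b=onz(S,230+275.5/6-.5,170+244/6-.5,.096)
print(RS.T@(a-OS)*1e3,RS.T@(b-OS)*1e3)"
python3 -m pendant '[[[0,-0.1,-0.12],[0,0,0],0.8],[[0,-0.13,-0.15],[0,0,0],0.8],[[0,-0.13,-0.15],[0,0,0],0.8]]'
for i in 1 2 3; do python3 -m pendant '[[[0,0,0],[0,0,0],0.8]]' | grep -E ' force:|^force:|ee_pos'; done
```

```text
[-4.133  3.378 96.   ] [-36.82    2.462  96.   ]
time: 9.5
ee_pos: [0.5689, 0.0043, 0.1769]
tcp_rot: [2.132, 1.682, 0.425]
force: [3.7, -0.5, -1.7]
gripper_width: 0.0152
finger_force: 60.1
ee_pos: [0.5689, 0.0043, 0.1769]
force: [3.8, -1.1, -2.0]
ee_pos: [0.5689, 0.0043, 0.177]
force: [4.4, 0.0, -3.3]
ee_pos: [0.569, 0.0042, 0.177]
force: [4.1, 0.2, -4.1]
```

```bash
python3 -m pendant '[[[0,-0.1,-0.06],[0,0,0],0.8],[[0,-0.18,-0.1],[0,0,0],0.8],[[0,-0.18,-0.1],[0,0,0],0.8]]'
for i in 1 2 ; do python3 -m pendant '[[[0,0,0],[0,0,0],0.8]]' | grep -E '^force:|ee_pos'; done
python3 -m pendant '[[[0,-0.08,-0.06],[0,0,0],0.8],[[0,-0.17,-0.1],[0,0,0],0.8],[[0,-0.17,-0.1],[0,0,0],0.8]]'
for i in 1 2 ; do python3 -m pendant '[[[0,0,0],[0,0,0],0.8]]' | grep -E '^force:|ee_pos'; done
```

```text
time: 10.1
ee_pos: [0.5669, 0.0047, 0.1771]
tcp_rot: [2.132, 1.682, 0.425]
force: [3.4, 0.1, -3.6]
gripper_width: 0.0153
finger_force: 59.9
ee_pos: [0.567, 0.0047, 0.1771]
force: [3.6, -0.3, -3.7]
ee_pos: [0.567, 0.0047, 0.1772]
force: [3.8, -0.6, -3.1]
time: 10.6
ee_pos: [0.5651, 0.0052, 0.1774]
tcp_rot: [2.131, 1.682, 0.426]
force: [3.5, -0.7, -2.7]
gripper_width: 0.0155
finger_force: 59.9
ee_pos: [0.5652, 0.0051, 0.1774]
force: [4.6, -0.7, -4.1]
ee_pos: [0.5652, 0.0052, 0.1774]
force: [4.2, -0.7, -3.4]
```

```bash
python3 -m pendant '[[[0,0.2,0.12],[0,0,0],0.8],[[0,0.42,0.23],[0,0,0],0.8],[[0,0.42,0.23],[0,0,0],0.8]]'
for i in 1 2 3; do python3 -m pendant '[[[0,0,0],[0,0,0],0.8]]' | grep -E '^force:|ee_pos'; done
```

```text
time: 11.1
ee_pos: [0.5702, 0.0039, 0.1774]
tcp_rot: [2.131, 1.681, 0.426]
force: [3.3, -0.5, -2.6]
gripper_width: 0.0152
finger_force: 60.0
ee_pos: [0.57, 0.004, 0.1775]
force: [4.1, -1.1, -1.7]
ee_pos: [0.5699, 0.004, 0.1775]
force: [3.7, -0.8, -1.5]
ee_pos: [0.5699, 0.004, 0.1774]
force: [4.0, -0.5, -2.4]
```

```bash
python3 -m pendant '[[[0,-0.2,-0.12],[0,0,0],0.8],[[0,-0.44,-0.24],[0,0,0],0.8],[[0,-0.53,-0.29],[0,0,0],0.8],[[0,-0.53,-0.29],[0,0,0],0.8]]'
python3 -m pendant '[[[0,-0.09,-0.05],[0,0,0],0.8],[[0,-0.09,-0.05],[0,0,0],0.8]]'| grep -E '^force:|ee_pos'
python3 -m pendant '[[[0,-0.09,-0.05],[0,0,0],0.8],[[0,-0.09,-0.05],[0,0,0],0.8]]'| grep -E '^force:|ee_pos'
python3 -c "
from mv import *
rel(*pose((-.034,-.014,.072),.5))"
```

```text
time: 11.8
ee_pos: [0.5641, 0.0054, 0.1775]
tcp_rot: [2.131, 1.681, 0.427]
force: [8.9, -1.2, -5.7]
gripper_width: 0.0153
finger_force: 59.7
ee_pos: [0.5635, 0.0055, 0.1776]
force: [12.1, -2.1, -7.2]
ee_pos: [0.5628, 0.0056, 0.1777]
force: [14.7, -3.6, -9.1]
(-0.034, -0.014, 0.072) 0.5 q2 -0.6792235520705701 now 12.2 [0.563 0.006 0.178] q [-0.215 -0.698 -0.761  1.004 -0.013  1.588] F [14.698 -3.575 -9.122] w 0.015374116190325245
shift cm [0.007 0.197 0.154] turn [0.003 0.003 0.001]
```

```bash
python3 -m pendant '[[[0,0.26,0.14],[0,0,0],0.8],[[0,0.5,0.27],[0,0,0],0.8],[[0,0.75,0.4],[0,0,0],0.8],[[0,0.75,0.4],[0,0,0],0.8]]'
for i in 1 2 3; do python3 -m pendant '[[[0,0,0],[0,0,0],0.8]]' | grep -E '^force:|ee_pos'; done
python3 -m pendant '[[[0,0.13,0.07],[0,0,0],0.8],[[0,0.26,0.14],[0,0,0],0.8],[[0,0.26,0.14],[0,0,0],0.8]]'
for i in 1 2 3; do python3 -m pendant '[[[0,0,0],[0,0,0],0.8]]' | grep -E '^force:|ee_pos'; done
```

```text
time: 12.6
ee_pos: [0.5706, 0.0038, 0.1779]
tcp_rot: [2.131, 1.681, 0.426]
force: [3.8, -1.6, 1.6]
gripper_width: 0.0153
finger_force: 60.6
ee_pos: [0.5704, 0.0039, 0.1778]
force: [4.1, -0.5, 0.4]
ee_pos: [0.5703, 0.0039, 0.1777]
force: [4.3, -1.2, -0.3]
ee_pos: [0.5703, 0.0039, 0.1776]
force: [3.2, -0.7, 1.6]
time: 13.2
ee_pos: [0.5723, 0.0035, 0.1761]
tcp_rot: [2.133, 1.683, 0.424]
force: [0.2, 0.3, -1.5]
gripper_width: 0.015
finger_force: 60.7
ee_pos: [0.5724, 0.0035, 0.1764]
force: [0.1, 0.3, -1.5]
ee_pos: [0.5727, 0.0034, 0.1769]
force: [-0.3, -0.6, -1.4]
ee_pos: [0.5729, 0.0033, 0.1772]
force: [0.0, 0.1, -1.3]
```

The force dropped to zero about 2 mm past the sear position, so the sear holds. Unhooking sideways.

```bash
python3 -m pendant '[[[0,0.3,0.17],[0,0,0],0.8],[[0,0.4,0.2],[0,0,0],0.8],[[-2,0.4,0.2],[0,0,0],0.8],[[-4.5,0.4,0.2],[0,0,0],0.8],[[-4.5,0.4,0.2],[0,0,0],0.8]]'
python3 -c "
from mv import *
rel(*pose((-.06,-.055,.14),.3))
rel(*pose((-.08,-.055,.2),.0))"
```

```text
time: 14.0
ee_pos: [0.5667, -0.0436, 0.1778]
tcp_rot: [2.133, 1.679, 0.424]
force: [0.5, -0.1, -1.7]
gripper_width: 0.015
finger_force: 60.7
(-0.06, -0.055, 0.14) 0.3 q2 -0.4256622292130751 now 14.0 [ 0.567 -0.044  0.178] q [-0.329 -0.685 -0.752  1.004  0.04   1.489] F [ 0.483 -0.129 -1.671] w 0.015027936385459795
shift cm [ 0.57   2.222 -7.54 ] turn [ 0.2    0.005 -0.001]
(-0.08, -0.055, 0.2) 0.0 q2 0.047629378077433615 now 14.0 [ 0.567 -0.044  0.178] q [-0.329 -0.685 -0.752  1.004  0.04   1.489] F [ 0.483 -0.129 -1.671] w 0.015027936385459795
shift cm [  0.548   6.715 -12.533] turn [ 0.5    0.005 -0.002]
```

```bash
python3 -m pendant '[[[0,0.5,-3],[0,0,0],0.8],[[0.5,1.5,-5],[0.1,0,0],0.8],[[0.5,2.5,-8],[0.2,0,0],0.8],[[0.5,4.5,-11],[0.35,0,0],0.8],[[0.5,6.7,-12.5],[0.5,0,0],0.8]]'
python3 -m pendant '[[[0,0,-3],[0,0,0],0.8],[[0,0,-3],[0,0,0],0.8]]'
python3 -c "
from mv import *
rel([.39,.1,.32],tool(.09));rel([.3726,.2143,.29],tool(.09))"
```

```text
time: 14.5
ee_pos: [0.562, -0.0343, 0.3082]
tcp_rot: [2.392, 1.886, 0.106]
force: [0.5, 0.1, -0.0]
gripper_width: 0.0154
finger_force: 60.8
time: 14.7
ee_pos: [0.5599, -0.034, 0.3383]
tcp_rot: [2.39, 1.884, 0.11]
force: [-0.5, -0.3, 0.0]
gripper_width: 0.0154
finger_force: 60.9
now 14.7 [ 0.56  -0.034  0.338] q [-0.296 -0.12   0.065  1.635  0.004  1.511] F [-0.48  -0.322  0.033] w 0.01539340741875426
shift cm [  9.062 -19.729  -0.583] turn [ 0.119  0.023 -0.325]
now 14.7 [ 0.56  -0.034  0.338] q [-0.296 -0.12   0.065  1.635  0.004  1.511] F [-0.48  -0.322  0.033] w 0.01539340741875426
shift cm [ 19.778 -24.419   1.834] turn [ 0.119  0.023 -0.325]
```

```bash
python3 -m pendant '[[[2,-5,-0.6],[0.1,0.02,-0.1],0.8],[[5,-10,-0.6],[0.12,0.02,-0.2],0.8],[[7,-15,-0.6],[0.12,0.02,-0.3],0.8],[[9,-19.7,-0.6],[0.12,0.02,-0.325],0.8],[[14,-22,0],[0.12,0.02,-0.325],0.8]]'
python3 -m pendant '[[[4,0,0],[0,0,0],0.8],[[5.4,0,0],[0,0,0],0.8],[[5.4,0,0],[0,0,0],0.8],[[5.4,0,0],[0,0,0],0.8]]'
python3 -c "
from mv import *
rel([.3726,.2143,.147],tool(.09))"
```

```text
time: 15.2
ee_pos: [0.3827, 0.1361, 0.3124]
tcp_rot: [2.12, 2.317, -0.004]
force: [2.3, 0.2, -0.9]
gripper_width: 0.0151
finger_force: 61.0
time: 15.6
ee_pos: [0.3798, 0.1895, 0.3119]
tcp_rot: [-2.118, -2.319, 0.006]
force: [0.1, 0.4, -1.3]
gripper_width: 0.0153
finger_force: 60.9
now 15.6 [0.38  0.19  0.312] q [ 0.154 -0.386 -0.203  1.758 -0.002  1.634] F [ 0.129  0.43  -1.316] w 0.01533485173995504
shift cm [ 2.562 -0.438 16.488] turn [-0.003  0.002  0.   ]
```

```bash
python3 -m pendant '[[[2.6,-0.5,3],[0,0,0],0.8],[[2.6,-0.5,8],[0,0,0],0.8],[[2.6,-0.5,13],[0,0,0],0.8],[[2.6,-0.5,16.3],[0,0,0],0.8],[[2.6,-0.5,16.3],[0,0,0],0.8]]'
python3 -m pendant '[[[0,0,0],[0,0,0],0.8],[[0,0,0],[0,0,0],0.8]]'
python3 -c "
from mv import *
rel([.3726,.2143,.147],tool(.09));rel([.4401,.22,.147],tool(.09))
from h import proj
import cv2
from rig import snapshot
o=manip.get_obs();C=Q.from_rotvec(o['tcp_rot']).as_matrix();f=o['ee_pos']+.12*C[:,2]
s=snapshot('side');print('proj foot,tip,collar bottom',[(proj(s,X)-[230,220])*4 for X in (f,f+.03*C[:,0],f-.106*C[:,2])])
cv2.imwrite('pics/s6.png',cv2.convertScaleAbs(cv2.resize(s['frame'][220:360,230:380,::-1],None,fx=4,fy=4,interpolation=2),alpha=1.8))"
```

```text
time: 16.1
ee_pos: [0.3695, 0.2131, 0.1445]
tcp_rot: [-2.118, -2.313, 0.016]
force: [-0.8, -0.7, -1.9]
gripper_width: 0.0154
finger_force: 60.9
time: 16.3
ee_pos: [0.3736, 0.2145, 0.1517]
tcp_rot: [2.121, 2.317, -0.002]
force: [-0.3, -0.1, -0.0]
gripper_width: 0.0155
finger_force: 60.9
now 16.3 [0.374 0.215 0.152] q [ 0.217 -0.432 -0.53   1.473 -0.001  1.699] F [-0.335 -0.122 -0.037] w 0.015479072279036343
shift cm [-0.013 -0.097  0.475] turn [-0.     0.001 -0.002]
now 16.3 [0.374 0.215 0.152] q [ 0.217 -0.432 -0.53   1.473 -0.001  1.699] F [-0.335 -0.122 -0.037] w 0.015479072279036343
shift cm [-0.042  6.677  0.472] turn [-0.     0.001 -0.002]
proj foot,tip,collar bottom [array([410.101, 432.372]), array([385.741, 479.38 ]), array([407.968, 268.067])]
```

View pics/s6.png

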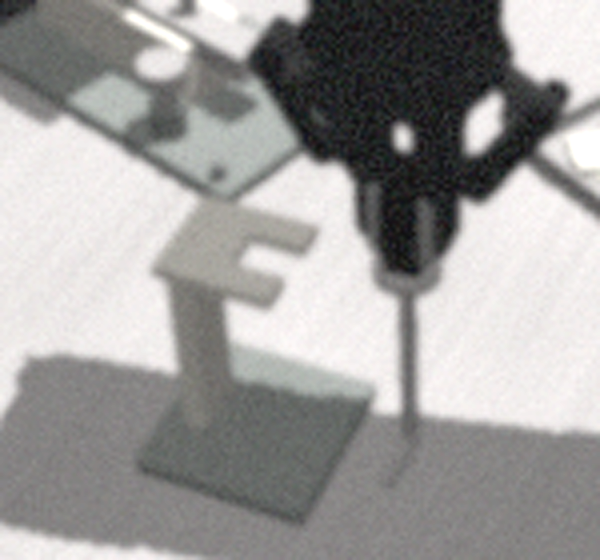

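The rod hangs vertical in the grip (shank (408,300) to (410,435)), with the open slot at (255,262) to its left. Inserting it now.

```bash
python3 -m pendant '[[[0,2.5,0.2],[0,0,0],0.8],[[0,5,0.2],[0,0,0],0.8],[[0,6.7,0.2],[0,0,0],0.8],[[0,6.7,0.2],[0,0,0],0.8],[[0,6.7,0.2],[0,0,0],0.8]]'
python3 -m pendant '[[[0,0,0],[0,0,0],0.8]]' | grep -E '^force|ee'
python3 -c "
from mv import *
rel([.4401,.22,.139],tool(.09))"
```

```text
time: 16.85
ee_pos: [0.4391, 0.2206, 0.148]
tcp_rot: [-2.12, -2.317, 0.005]
force: [0.3, 0.2, -1.3]
gripper_width: 0.0151
finger_force: 60.9
ee_pos: [0.4385, 0.2207, 0.1476]
force: [0.0, 0.6, -1.7]
now 16.95 [0.438 0.221 0.148] q [ 0.2   -0.228 -0.374  1.428 -0.001  1.681] F [ 0.034  0.625 -1.679] w 0.015573704024065587
shift cm [-0.083  0.157  0.863] turn [-0.003  0.002 -0.   ]
```

```bash
python3 -m pendant '[[[-0.05,0.15,0.4],[0,0,0],0.8],[[-0.05,0.15,0.7],[0,0,0],0.8],[[-0.05,0.15,0.7],[0,0,0],0.8],[[-0.05,0.15,0.7],[0,0,0],0.8]]'
python3 -m pendant '[[[0,0,0.15],[0,0,0],0.8],[[0,0,0.15],[0,0,0],0.8],[[0,0,0.15],[0,0,0],0.8]]'
```

```text
time: 17.35
ee_pos: [0.44, 0.2202, 0.1398]
tcp_rot: [-2.119, -2.317, 0.007]
force: [0.9, 0.4, -0.8]
gripper_width: 0.0152
finger_force: 60.9
time: 17.65
ee_pos: [0.4403, 0.2203, 0.139]
tcp_rot: [-2.119, -2.318, 0.006]
force: [-3.2, -0.8, 5.0]
gripper_width: 0.0153
finger_force: 61.7
```

```bash
python3 -m pendant '[[[0,0,0],[0,0,0],1.8],[[0,0,0],[0,0,0],2.4],[[0,0,0],[0,0,0],4],[[0,0,0],[0,0,0],6.5],[[0,0,0],[0,0,0],8]]'
python3 -m pendant '[[[0,0,0],[0,0,0],8],[[0,0,-3],[0,0,0],8],[[0,0,-7],[0,0,0],8],[[0,0,-12],[0,0,0],8],[[0,0,-16],[0,0,0],8]]'
python3 -c "
from mv import *
t=OS+RS@[-.062,.047,.062]; R=tool(YS,.3,YS); print(t)
for z in (.18,.06,.02,0): rel(t-z*R[:,2],R)"
```

```text
time: 18.15
ee_pos: [0.4403, 0.2202, 0.1383]
tcp_rot: [-2.119, -2.317, 0.006]
force: [-0.1, 0.7, -0.0]
gripper_width: 0.0664
finger_force: 0.0
time: 18.65
ee_pos: [0.4408, 0.2206, 0.301]
tcp_rot: [-2.12, -2.318, 0.004]
force: [1.4, 0.2, 0.7]
gripper_width: 0.0799
finger_force: 0.0
[0.608 0.058 0.062]
now 18.65 [0.441 0.221 0.301] q [ 0.199 -0.189 -0.06   1.702 -0.001  1.68 ] F [1.391 0.236 0.659] w 0.07993423226706915
shift cm [-16.027  10.184   6.702] turn [-0.3   -0.047  0.322]
now 18.65 [0.441 0.221 0.301] q [ 0.199 -0.189 -0.06   1.702 -0.001  1.68 ] F [1.391 0.236 0.659] w 0.07993423226706915
shift cm [-17.141  13.574  18.159] turn [-0.3   -0.047  0.322]
now 18.65 [0.441 0.221 0.301] q [ 0.199 -0.189 -0.06   1.702 -0.001  1.68 ] F [1.391 0.236 0.659] w 0.07993423226706915
shift cm [-17.512  14.704  21.978] turn [-0.3   -0.047  0.322]
now 18.65 [0.441 0.221 0.301] q [ 0.199 -0.189 -0.06   1.702 -0.001  1.68 ] F [1.391 0.236 0.659] w 0.07993423226706915
shift cm [-17.697  15.269  23.888] turn [-0.3   -0.047  0.322]
```

```bash
python3 -m pendant '[[[-5,2,0],[0,0,0.1],4],[[-10,5,0],[-0.1,0,0.2],0],[[-14,8,2],[-0.2,-0.03,0.32],0],[[-16,10.2,5],[-0.3,-0.047,0.32],0],[[-16,10.2,6.7],[-0.3,-0.047,0.32],0]]'
python3 -m pendant '[[[0,0,0],[0,0,0],0],[[0,0,0],[0,0,0],0],[[0,0,0],[0,0,0],0],[[0,0,0],[0,0,0],0],[[0,0,0],[0,0,0],0]]'
python3 -c "
from mv import *
t=OS+RS@[-.062,.047,.062]; R=tool(YS,.3,YS)
rel(t+[0,0,.025],R); rel(t+[0,0,.005],R)"
```

```text
time: 19.15
ee_pos: [0.5561, 0.068, 0.2278]
tcp_rot: [2.271, 1.791, 0.269]
force: [-1.1, 0.8, -0.9]
gripper_width: 0.0066
finger_force: 0.0
time: 19.65
ee_pos: [0.557, 0.0705, 0.2326]
tcp_rot: [2.269, 1.795, 0.271]
force: [0.1, 0.3, -1.1]
gripper_width: 0.0002
finger_force: 0.0
now 19.65 [0.557 0.071 0.233] q [-0.082 -0.397 -0.393  1.278 -0.045  1.714] F [ 0.109  0.31  -1.091] w 0.0001640620842864062
shift cm [-0.076  0.731 15.468] turn [ 0.001 -0.     0.003]
now 19.65 [0.557 0.071 0.233] q [-0.082 -0.397 -0.393  1.278 -0.045  1.714] F [ 0.109  0.31  -1.091] w 0.0001640620842864062
shift cm [-0.074  0.139 17.378] turn [ 0.001 -0.     0.003]
```

```bash
python3 -m pendant '[[[0,0.5,5],[0,0,0],0],[[0,0.7,10],[0,0,0],0],[[0,0.7,14],[0,0,0],0],[[0,0.7,15.4],[0,0,0],0],[[0,0.7,15.4],[0,0,0],0]]'
python3 -m pendant '[[[0,0,0],[0,0,0],0],[[0,0,0],[0,0,0],0]]' | grep -E '^force|ee'
python3 -c "
from mv import *
t=OS+RS@[-.062,.047,.062]; R=tool(YS,.3,YS)
rel(t+[0,0,.005],R); rel(t-[0,0,.0095],R)
import cv2
from rig import snapshot
s=snapshot('side')
cv2.imwrite('pics/s7.png',cv2.convertScaleAbs(cv2.resize(s['frame'][160:340,210:370,::-1],None,fx=3.3,fy=3.3,interpolation=2),alpha=1.8))"
```

```text
time: 20.15
ee_pos: [0.606, 0.0582, 0.0843]
tcp_rot: [2.272, 1.797, 0.266]
force: [0.0, -0.4, 0.4]
gripper_width: 0.0002
finger_force: 0.0
ee_pos: [0.6086, 0.0581, 0.0894]
force: [0.5, 0.2, 0.5]
now 20.35 [0.609 0.058 0.089] q [-0.098 -0.212 -0.504  0.979 -0.041  1.699] F [0.47  0.189 0.524] w -0.00020131945935764607
shift cm [-0.061 -0.695  2.128] turn [ 0.003 -0.     0.002]
now 20.35 [0.609 0.058 0.089] q [-0.098 -0.212 -0.504  0.979 -0.041  1.699] F [0.47  0.189 0.524] w -0.00020131945935764607
shift cm [-0.06  -1.127  3.512] turn [ 0.003 -0.     0.002]
```

View pics/s7.png

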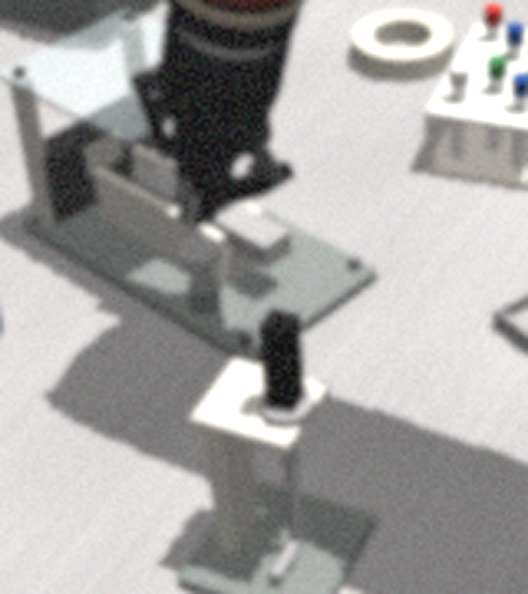

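The striker stays cocked, the rod hangs in the slot (collar at (285,408)), and the fingertips at (205,215) are just above the pad. Pressing.

```bash
python3 -m pendant '[[[0,-0.4,1.2],[0,0,0],0],[[0,-0.7,2.1],[0,0,0],0],[[0,-0.9,2.6],[0,0,0],0],[[0,-0.95,2.8],[0,0,0],0]]'
python3 -m pendant '[[[0,-0.05,0.2],[0,0,0],0],[[0,-0.05,0.2],[0,0,0],0]]' | grep -E '^force|ee'
python3 -m pendant '[[[0,-0.05,0.2],[0,0,0],0],[[0,-0.05,0.2],[0,0,0],0]]' | grep -E '^force|ee'
python3 -m pendant '[[[0,-0.05,0.2],[0,0,0],0],[[0,-0.05,0.2],[0,0,0],0]]' | grep -E '^force|ee'
```

```text
time: 20.8
ee_pos: [0.6061, 0.0582, 0.0559]
tcp_rot: [2.27, 1.795, 0.269]
force: [-0.4, -0.5, 3.0]
gripper_width: -0.0
finger_force: 1.4
ee_pos: [0.6063, 0.0583, 0.0547]
force: [-2.2, 0.3, 3.2]
ee_pos: [0.6067, 0.0585, 0.054]
force: [-10.9, 1.9, 16.6]
ee_pos: [0.607, 0.0588, 0.0534]
force: [-21.0, 4.2, 29.3]
```

```bash
python3 -m pendant '[[[0,0.1,-0.4],[0,0,0],0],[[0,0.7,-2.1],[0,0,0],0],[[0,1,-5],[0,0,0],0],[[0,0,-10],[0,0,0],0],[[0,-4,-14],[0,0,0],0]]'
python3 -m pendant '[[[0,-5,-4],[0,0,0],0],[[0,-8,-6],[0,0,0],0],[[-5,-10,-6],[0,0,0],0],[[-12,-10,-6],[0,0,0],0],[[-20,-10,-6],[0,0,0],0]]'
python3 -m pendant '[[[-5,0,0],[0,0,0],0],[[-10,0,0],[0,0,0],0],[[-15,0,0],[0,0,0],0],[[-15,0,0],[0,0,0],0],[[-15,0,0],[0,0,0],0]]'
python3 - <<'E'
import cv2,numpy as np,pickle
from rig import snapshot,manip
from mv import *
from h import proj
d=pickle.load(open('d0.pkl','rb'))
o=manip.get_obs();print(o["time"],o["ee_pos"],o["force"])
for n in("side","top"):
    a=cv2.cvtColor(d[n]["frame"],7).astype(float);s=snapshot(n);b=cv2.cvtColor(s["frame"],7).astype(float)
    for k,X,m in(("pin",OS+[0,0,.085],5),("barfront",OS+RS@[-.06,0,.06],9),("handle",[.4403,.2203,.16],10),("foot",[.438,.235,.02],8)):
        u,v=proj(s,X).astype(int); A=a[v-m:v+m,u-m:u+m]
        best=min((np.abs(b[v-m+dy:v+m+dy,u-m+dx:u+m+dx]-A).mean(),dx,dy) for dx in range(-6,7) for dy in range(-6,7))
        print(n,k,(u,v),"same-place diff",np.abs(b[v-m:v+m,u-m:u+m]-A).mean().round(1),"best",best)
E
```

```text
time: 21.9
ee_pos: [0.5367, 0.0745, 0.1723]
tcp_rot: [2.269, 1.792, 0.272]
force: [-1.2, 0.7, 1.5]
gripper_width: 0.0003
finger_force: 0.0
time: 22.4
ee_pos: [0.4308, -0.0316, 0.2027]
tcp_rot: [2.286, 1.813, 0.244]
force: [0.1, 0.5, 0.8]
gripper_width: -0.0
finger_force: 0.0
time: 22.9
ee_pos: [0.3959, -0.1785, 0.2039]
tcp_rot: [2.292, 1.804, 0.245]
force: [-0.1, -0.2, -0.1]
gripper_width: -0.0001
finger_force: 0.0
22.9 [ 0.396 -0.178  0.204] [-0.086 -0.209 -0.066]
side pin (np.int64(265), np.int64(207)) same-place diff 8.8 best (np.float64(5.49), 0, 1)
side barfront (np.int64(284), np.int64(226)) same-place diff 10.0 best (np.float64(9.987654320987655), 0, 0)
side handle (np.int64(295), np.int64(267)) same-place diff 7.7 best (np.float64(7.695), 0, 0)
side foot (np.int64(297), np.int64(328)) same-place diff 7.9 best (np.float64(7.10546875), -1, 0)
top pin (np.int64(335), np.int64(169)) same-place diff 2.8 best (np.float64(2.79), 0, 0)
top barfront (np.int64(330), np.int64(192)) same-place diff 2.7 best (np.float64(2.685185185185185), 0, 0)
top handle (np.int64(252), np.int64(246)) same-place diff 4.5 best (np.float64(4.4975), 0, 0)
top foot (np.int64(252), np.int64(250)) same-place diff 4.3 best (np.float64(4.296875), 0, 0)
```

```bash
python3 -c "
from rig import manip
print(manip.close_job())"
```

```text
the job is handed in; nothing more can be done
None
```

The job is handed in at about 23 s: I drew the striker until the sear held it without the rod, hung the rod back in its slot, then fired the stamp with the trigger pad. The final images match the starting ones for striker and rod. The bystanders had no final image check. The striker did press on its hard stop at about 18 N, under the 25 N limit.

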